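Hold a sprung safe knob down for its retaining clip

ROBOT

A 7-joint arm with a two-finger parallel gripper is mounted at the origin on the work surface. World frame = base frame: x ahead of the robot, y to its left, z up, the work surface at z = 0. Lengths are in mm, angles in rad, forces in N, time in s.
With the tool pointing down it reaches from about 425 to 875 mm from the base axis. Payload 8.4 kg.
Tool frame: the origin (TCP) lies at the very end of the fingers, on their centre line; the grasp point (between the pads) lies 19 mm behind it; y points along the fingers, x is the direction in which the jaws open and shut, and the axes are right-handed (so a half turn about y gives the same grasp; the last joint's range is limited). The gripper opens to 87 mm and grips with 3 to 60 N. Pads are 19 mm wide; open, the fingers measure 117 mm over their backs; the gripper's body (75 mm by 190 mm) begins 51 mm behind the grasp point.
Start: joints at [-1.332, 0.333, 0.04, 1.465, -0.013, 1.343, -0.059], TCP at [215.418, 613.236, 222.546] pointing down, gripper open.
Joint ranges: [-2.58, 2.58], [-0.38, 2.09], [-1.3, 1.39], [0.25, 2.4], [-1.5, 4.64], [0.08, 2.09], [-2.65, 2.65]. Speed limits (rad/s): [2.22, 2.22, 2.79, 2.79, 3.14, 3.14, 3.14].

INTERFACE

Orientations are given as a unit quaternion [w, x, y, z].
In Python, from plant import move_to, move_linear, move_joints, gripper_to, wait, solve_ik, capture, IKError, finish_job, get_clock, get_q, get_qvel, get_joint_torque, get_ee_pos, get_tcp_rot, get_ft_force, get_wrist_torque, get_width gives the robot as it stands. Calls block until the motion is done:
- move_to(position, orientation): joint-space move of the TCP to a pose.
- move_linear(position, attitude=None, v=150): straight line of the TCP; attitude=None keeps the orientation; v is the mean speed in mm/s.
- move_joints(angles): joint-space move.
- gripper_to(opening): finger opening in mm; the grip force is fixed at half the most; returns when the fingers have stopped.
- wait(seconds).
- solve_ik(position, orientation): joint angles nearest the present ones, or None.
- capture(name): name is "side" or "top" or "wrist"; returns a dict with "img" (384x512x3 uint8, blue, green, red), "depth" (384x512 float32, mm along the optical axis (not along the pixel's ray), 0 where there is no reading), "K" (3x3 intrinsics, pixels), "view" (4x4, takes a point from world to camera coordinates). Camera axes: x right, y down, z forward; pixel columns grow to the right and rows downward; lengths in mm; the calibration is good to about 2 mm. A picture is of the moment at which its call begins.
A pose or a line that the arm cannot do raises IKError and nothing moves.
- finish_job(): hands the job in, once; it reports no verdict.
Readings, each from a call of its own:
- get_clock(): time.
- get_q(): joint angles.
- get_qvel(): joint speeds.
- get_joint_torque(): joint torques, N m.
- get_ee_pos(): TCP position.
- get_tcp_rot(): TCP orientation.
- get_ft_force(): force on the tool from outside, world axes, zero at the start.
- get_wrist_torque(): the same for the moment, N m.
- get_width(): finger opening in mm.
Only numpy, scipy, OpenCV 4.12 (cv2) and the standard library are available. Lean on these libraries where they do the work, as an engineer would, in place of code of your own. Each camera call takes 0.05 s, during which the arm holds its last target. There are 200 camera calls.

TASK

I am about to clip the brass knob into its sprung rose on the blue assembly stand. First aim the spot lamp squarely at the middle of the rose (its head swivels and tilts; the rubber tail is the grip); then take the brass knob from the wooden block, stand it upright in the rose with its spindle through the sprung steel collar, press it down until the collar is home, flush with the brass rim, without ramming it, and finish while still holding it pressed down there so that I can fit the clip from underneath. Leave the other knobs and the loose things on the bench where they are.

Things in the scene. Friction and masses are not known exactly. Their poses are not given: they have to be found in the camera images.
- stand: Assembly stand, fixed to the bench: blue base 120 x 120 x 10 mm, four steel pillars, steel top plate 104 x 104 mm (upper face 78 mm above the bench) and on it the brass rose: a round cup of 72 mm outer diameter whose rim is 93 mm above the bench. Open all round between base and plate. Origin: centre of the underside on the bench; z up.
- rose_mouth (a point): Centre of the brass rose's rim, 93 mm above the bench, fixed to the stand. The lamp is to be aimed at this point.
- collar (a joint): Travel of the sprung steel collar in the rose, in m: 0 = fully up (its flat top stands 14 mm proud of the brass rim), 0.014 = pressed home against the stop, its top flush with the rim. The spring pushes up with about 6 N at 0 and 14.5 N at 0.014.
- collar_top (a point): Centre of the flat top of the sprung collar: a steel ring 51 mm across with an 18 mm hole, moving straight up and down; top 107 mm above the bench when up, 93 mm when home. The plate below has a 20 mm hole in line, with free space under it down to the base.
- knob_brass: The brass knob to be fitted (about 0.24 kg, loose). Origin: centre of the flat seat under its 38 mm skirt; z up along its axis. Below the origin: a steel spindle 14 mm in diameter, 38 mm long, tapered at the tip. Above: skirt and 26 mm neck up to 16 mm, then the fluted cylindrical grip, 44 mm in diameter, from 16 to 44 mm. It starts upright in one of the block's three holes, its seat on the block's top.
- knob_black: Black knob of the same shape and size, in the block: leave alone.
- knob_chrome: Bright chrome knob of the same shape and size, in the block: leave alone.
- block: Light wooden block, fixed, 75 x 240 x 50 mm, with three holes 78 mm apart in a row along its y axis, each holding one knob; which knob is where varies. Origin: centre of its underside.
- lamp_swivel (a joint): Swivel of the lamp head about the vertical post, in rad, counterclockwise from above positive, from -1.7 to 1.7. At 0 the lamp shines along the x axis of lamp_base. Stiff (0.18 N m): it stays where it is left.
- lamp_head (a joint): Tilt of the lamp head about its level axis, in rad: 0 = beam level, positive = beam down (tail up), from -0.6 to 1.0. Stiff (0.15 N m): it stays where it is left.
- lamp_base: Round black weighted foot of the spot lamp, 120 mm across, fixed to the bench, with a post in its middle. Origin: centre of the underside; its x axis is the beam's direction when the swivel reads 0.
- lamp_pivot (a point): Point where the swivel axis, the tilt axis and the beam axis meet, 235 mm above the bench over the middle of the foot. Its frame turns with the lamp head: x along the beam, y along the tilt axis.
- lamp_lens (a point): Centre of the lamp's front glass, 88 mm ahead of the pivot on the beam axis (bell 62 mm across with a red ring). Its x axis is the direction of the beam.
- lamp_tail (a point): Grip point in the middle of the straight rubber tail of the lamp head, 26 mm in diameter and 85 mm long, on the beam axis 105 mm behind the pivot. The tail can be taken from above with the fingers across it.
- padlock: Brass padlock 46 x 22 x 64 mm, loose bystander: leave alone.
- clip_tin: Round tin with a red lid, 66 mm across, 26 mm high, loose bystander: leave alone.
- screwdriver: Screwdriver, loose bystander: leave alone.
- oil_bottle: White bottle with a red cap, 44 mm across, 120 mm high, loose bystander: leave alone.
- dial: Black combination dial with an aluminium knob, 76 mm across, 28 mm high, loose bystander: leave alone.
- torch: Black hand torch 165 mm long, 40 mm thick, lying, loose bystander: leave alone.
Mind the look-alikes: they are no part of the job. What is shaped like the knob_brass but green or purple is not meant.

How it is judged:
By the outcome, as a careful person would: the job done as asked, in the order asked, and still so for the second after the job is handed in, while the arm keeps its last pose, push and grip.
It also fails if it takes over 59 s, if anything falls off the work surface, if the arm or the gripper's body presses on something with over 40 N, if the wrist force passes 120 N, or if a joint passes its speed limit or range.

## Working session

There is one attempt and no reset: what is moved stays moved. The work goes in short steps, each a Python script; the robot and the scene stay as the last script left them, time stands still between calls to the robot, and variables do not carry over. Pictures are saved under pics/ and viewed, about 8 in all and at most 12, crops included, and the job is handed in when it is done.

```bash
ls; mkdir -p pics; cat > h.py <<'E'
import numpy as np, cv2
from plant import *
def cloud(c):
    K,V,d=c["K"],np.array(c["view"]),c["depth"]
    v,u=np.mgrid[0:384,0:512]
    P=np.stack([(u-K[0][2])/K[0][0]*d,(v-K[1][2])/K[1][1]*d,d,np.ones_like(d)],-1)
    W=P@np.linalg.inv(V).T
    W=W[...,:3]; W[d<=0]=np.nan
    return W
E
python3 - <<'E'
from h import *
a=capture("side");b=capture("top")
np.save("side.npy",cloud(a));np.save("top.npy",cloud(b))
cv2.imwrite("pics/side.png",a["img"]);cv2.imwrite("pics/top.png",b["img"])
for c in(a,b):print(c["K"],np.linalg.inv(c["view"]).round(2))
print(get_tcp_rot(),get_clock(),get_ft_force())
E
```

```text
pics
[[355.64502803   0.         256.31189454]
 [  0.         355.64502803 191.53332212]
 [  0.           0.           1.        ]] [[ 9.8000e-01 -1.1000e-01  1.7000e-01  4.0661e+02]
 [-2.0000e-01 -5.0000e-01  8.4000e-01 -7.9503e+02]
 [-0.0000e+00 -8.6000e-01 -5.1000e-01  6.4854e+02]
 [ 0.0000e+00  0.0000e+00  0.0000e+00  1.0000e+00]]
[[469.55559753   0.         256.59008052]
 [  0.         469.55559753 194.9544393 ]
 [  0.           0.           1.        ]] [[-2.00000e-02 -9.90000e-01  1.30000e-01  3.53270e+02]
 [-1.00000e+00  3.00000e-02  2.00000e-02 -1.71000e+00]
 [-2.00000e-02 -1.30000e-01 -9.90000e-01  1.66802e+03]
 [ 0.00000e+00  0.00000e+00  0.00000e+00  1.00000e+00]]
[-0.57661203  0.57725374  0.40845419 -0.40922104] 0.1 [-0.65178068 -0.74221095 -0.32675542]
```

View pics/top.png

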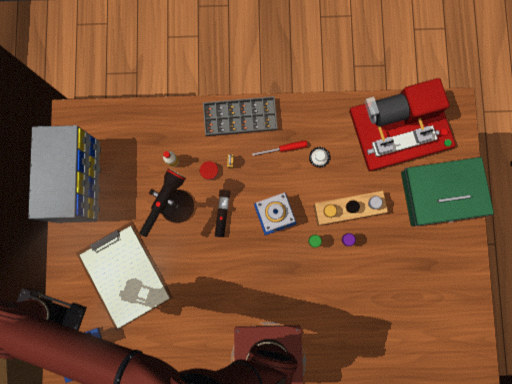

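View pics/side.png

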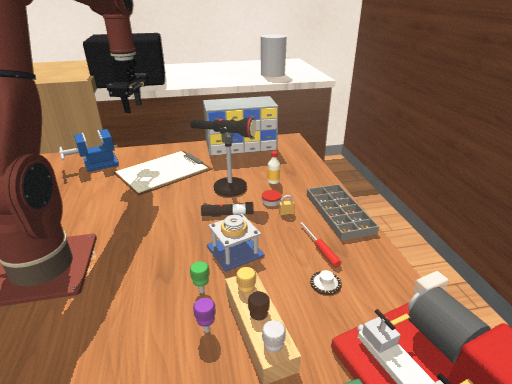

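Top view: brass knob at (330,211), black at (353,207), chrome at (376,202). Rose at (275,212), lamp foot at about (178,206) with the tail towards (148,230) and the lens at (175,178). The side view agrees.

```bash
python3 - <<'E'
from h import *
T=np.load("top.npy");S=np.load("side.npy")
img=cv2.imread("pics/top.png")
def box(W,u0,u1,v0,v1,z0,z1):
    R=W[v0:v1,u0:u1].reshape(-1,3); return R[(R[:,2]>z0)&(R[:,2]<z1)]
def circ(P):
    c,r=cv2.minEnclosingCircle(P[:,:2].astype(np.float32)); return np.round(c,1),round(r,1),P[:,2].mean().round(1),len(P),P.mean(0).round(1)
for n,u,v in(("brass",330,211),("black",353,207),("chrome",376,202)):
    print(n,circ(box(T,u-11,u+12,v-11,v+11,85,103)))
print("collar",circ(box(T,262,290,198,226,98,115)))
print("rim+",circ(box(T,255,297,190,235,86,115)))
p=box(T,250,300,188,240,70,86); print("plate",cv2.minAreaRect(p[:,:2].astype(np.float32)))
p=box(T,310,395,185,228,42,56); print("block",cv2.minAreaRect(p[:,:2].astype(np.float32)))
print("foot",circ(box(T,160,200,185,225,8,40)), )
for nm,P in(("T",box(T,135,195,160,240,195,330)),("S",box(S,188,262,110,145,180,330))):
    # coarse axis
    m=P.mean(0);U,s,Vt=np.linalg.svd(P-m,full_matrices=False);d=Vt[0]*np.sign(Vt[0][0]);t=(P-m)@d
    print(nm,len(P),m.round(1),d.round(3),t.min().round(),t.max().round())
    for a in np.arange(t.min(),t.max(),20):
        q=P[(t>=a)&(t<a+20)]; print(round(a),len(q),q.mean(0).round(0),q.min(0).round(0),q.max(0).round(0))
big=cv2.resize(img[150:250,130:400],None,fx=2.9,fy=2.9,interpolation=cv2.INTER_CUBIC);cv2.imwrite("pics/topc.png",big)
E
```

```text
brass (array([ 499.9, -220.1]), 22.5, np.float64(93.2), 135, array([ 499.4, -220.1,   93.2]))
black (array([ 512.1, -298.2]), 22.3, np.float64(93.6), 129, array([ 511.4, -297.5,   93.6]))
chrome (array([ 523.9, -374.5]), 22.6, np.float64(92.9), 127, array([ 523.7, -373.6,   92.9]))
collar (array([500. , -35.9]), 31.8, np.float64(106.3), 159, array([501.6, -36.5, 106.3]))
rim+ (array([504.6, -47.4]), 55.4, np.float64(99.7), 286, array([501.3, -36.6,  99.7]))
plate ((501.4146423339844, -36.080780029296875), (104.11589050292969, 104.03997039794922), 17.789690017700195)
block ((511.9552001953125, -297.8412170410156), (75.106201171875, 240.80856323242188), 8.909111976623535)
foot (array([540.7, 308.4]), 87.6, np.float64(21.3), 697, array([532.1, 300.3,  21.3]))
T 985 [534.4 310.6 249.5] [ 0.85  -0.512  0.126] -129.0 92.0
-129 55 [433. 370. 239.] [421. 356. 228.] [446. 386. 248.]
-109 56 [450. 361. 239.] [439. 347. 227.] [463. 376. 246.]
-89 59 [467. 351. 241.] [456. 337. 226.] [482. 367. 248.]
-69 57 [485. 341. 242.] [472. 325. 230.] [499. 354. 257.]
-49 70 [502. 329. 247.] [490. 312. 231
[... 381 characters left out ...]
 263.] [615. 269. 263.] [618. 275. 264.]
S 1131 [548.1 356.9 227.3] [ 0.068  0.985 -0.157] -114.0 288.0
-114 166 [593. 252. 245.] [575. 239. 217.] [612. 264. 271.]
-94 211 [570. 272. 242.] [511. 255. 194.] [622. 284. 272.]
-74 180 [547. 291. 234.] [505. 277. 182.] [627. 307. 266.]
-54 137 [516. 313. 233.] [484. 298. 181.] [549. 328. 256.]
-34 115 [487. 337. 230.] [446. 317. 194.] [563. 351. 252.]
-14 87 [454. 357. 232.] [423. 338. 192.] [567. 371. 245.]
6 3 [428. 376. 241.] [425. 373. 239.] [432. 380. 242.]<stdin>:20: RuntimeWarning: Mean of empty slice.
  ret = um.true_divide(
Traceback (most recent call last):
ValueError: zero-size array to reduction operation minimum which has no identity
```

```bash
python3 - <<'E'
from h import *
T=np.load("top.npy");S=np.load("side.npy")
I=cv2.imread("pics/top.png");J=cv2.imread("pics/side.png")
for nm,W,im,(u0,u1,v0,v1) in(("T",T,I,(155,205,180,228)),("S",S,J,(205,255,170,205))):
    R=W[v0:v1,u0:u1].reshape(-1,3);c=im[v0:v1,u0:u1].reshape(-1,3).max(1)
    k=(R[:,2]>12)&(R[:,2]<40);R=R[k]
    # circle fit on convex hull, trimmed
    print(nm,len(R),np.percentile(R,[1,50,99],axis=0).round(1).tolist())
    h=cv2.convexHull(R[:,:2].astype(np.float32))[:,0];
    A=np.c_[2*h,np.ones(len(h))]
    for _ in range(5):
        x=np.linalg.lstsq(A,(h**2).sum(1),rcond=None)[0];r=np.sqrt(x[2]+x[0]**2+x[1]**2);e=abs(np.hypot(*(h-x[:2]).T)-r)
        k=e<max(3,np.percentile(e,80));h=h[k];A=A[k]
    print(x[:2],r,len(h))
    q=W[v0-60:v1,u0-20:u1+20].reshape(-1,3);q=q[(q[:,2]>60)&(q[:,2]<195)];print("post",np.median(q,axis=0) if len(q) else None,len(q))
# tail centre line
R=T[150:250,130:200].reshape(-1,3);R=R[(R[:,2]>200)&(R[:,2]<330)]
d=np.array([.865,-.502]);t=(R[:,:2]-[537,308])@d;n=(R[:,:2]-[537,308])@[-d[1],d[0]]
for a in range(-160,110,15):
    k=(t>=a)&(t<a+15)&(abs(n)<45)
    if k.sum()>3:print(a,k.sum(),np.percentile(n[k],[2,98]).round(1),np.percentile(R[k,2],[50,95]).round(1))
big=cv2.resize(I[150:250,130:230],None,fx=6,fy=6,interpolation=cv2.INTER_CUBIC)
s=cv2.resize(J[100:210,180:300],None,fx=5,fy=5,interpolation=cv2.INTER_CUBIC);big=cv2.resize(big,(550,550));s=cv2.resize(s,None,fx=.4,fy=.4);o=np.zeros((550,800,3),np.uint8);o[:,:550]=big;o[:s.shape[0],550:550+s.shape[1]]=s
cv2.imwrite("pics/lamp.png",o)
from scipy.spatial.transform import Rotation as Ro
q=get_tcp_rot();print(Ro.from_quat(np.roll(q,-1)).as_matrix().round(3))
E
```

```text
T 657 [[481.5, 255.3, 12.5], [527.9, 300.5, 22.0], [591.6, 358.4, 32.5]]
[537.43456446 310.03140943] 58.334025649246776 16
post [696.5536042  321.20957245  85.59454499] 140
S 476 [[483.3, 136.6, 12.5], [536.1, 289.2, 22.7], [593.8, 350.4, 39.4]]
[555.68385353 241.46894324] 109.88504290566453 6
post [629.12066608 593.43503398 126.78312122] 1655
-130 41 [-9.2 15.1] [240.2 246.5]
-115 45 [-9.1 15.9] [239.6 243.6]
-100 44 [-8.4 14.2] [240.6 247.5]
-85 43 [-8.8 16.6] [241.6 246.9]
-70 41 [-8.5 16. ] [242.1 248.3]
-55 48 [-13.6  18.6] [245.  254.2]
-40 62 [-14.8  20.5] [249.6 255.5]
-25 63 [-15.   21.1] [250.9 258.6]
-10 132 [-41.5  43.4] [243.9 255.4]
5 71 [-37.5  41.5] [250.6 259.1]
20 62 [-14.5  20.8] [253.  258.6]
35 71 [-18.6  22. ] [255.3 264.2]
50 97 [-24.4  29.4] [262.3 270.4]
65 100 [-26.5  29.6] [264.6 272.9]
80 47 [-25.2  30.9] [263.6 272.8]
[[ 0.331 -0.    -0.943]
 [ 0.943 -0.001  0.331]
 [-0.001 -1.    -0.   ]]
```

View pics/lamp.png

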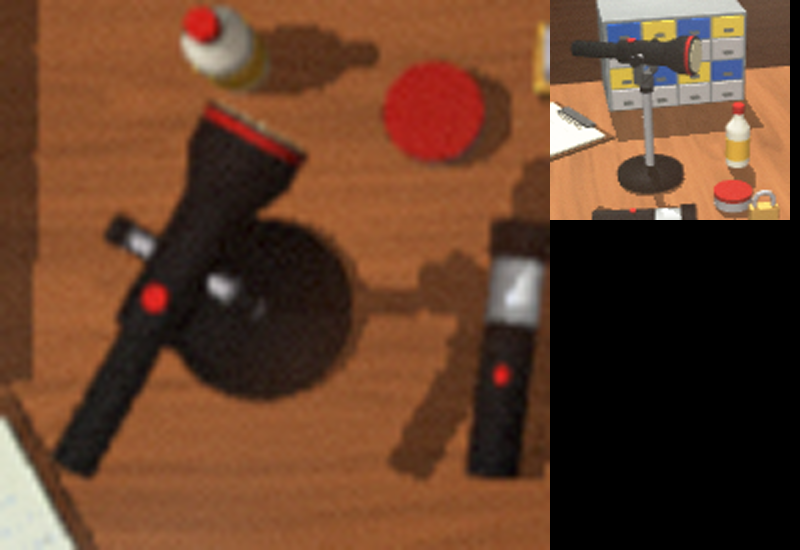

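Foot centre fits at (537,310) and the lamp head reads yaw ≈ -0.52, tilt ≈ -0.05. Next: grip the tail and swing it.

```bash
cat >> h.py <<'E'
from scipy.spatial.transform import Rotation as Ro
PIV=np.array([538,310.5,235]);MOUTH=np.array([501.4,-36.1,93.])
def head(yaw,tilt):
    return (Ro.from_euler("ZY",[yaw,tilt])).as_matrix()
def tool(yaw,tilt,back=0,s=1):
    H=head(yaw,tilt);b,l,u=H.T
    R=np.c_[s*l,-u,-s*b]
    q=np.roll(Ro.from_matrix(R).as_quat(),1)
    return PIV-105*b-19*u+back*u,q
E
python3 - <<'E'
from h import *
y0,t0=-.522,-.05
d=MOUTH-PIV;y1=np.arctan2(d[1],d[0]);t1=np.arctan2(-d[2],np.hypot(*d[:2]));print(y1,t1)
N=10
W=[tool(y0+(y1-y0)*k/N,t0+(t1-t0)*k/N) for k in range(N+1)]
A=tool(y0,t0,110)
print([solve_ik(*w) is not None for w in [A]+W+[tool(y1,t1,110)]])
gripper_to(70)
move_to(*A);move_linear(W[0][0],W[0][1],v=120)
gripper_to(15);print(get_width(),get_ft_force(),get_clock())
for w in W[1:]:
    move_linear(w[0],w[1],v=60);f=get_ft_force();print(np.round(f,1),end=" ")
print(get_width(),get_clock(),get_ee_pos()-W[-1][0])
a=capture("side");b=capture("top");np.save("side2.npy",cloud(a));np.save("top2.npy",cloud(b))
o=np.zeros((600,800,3),np.uint8)
x=cv2.resize(b["img"][130:250,120:280],(800,600));cv2.imwrite("pics/l2t.png",x)
E
```

```text
-1.6760036652968462 0.38689414668038813
[True, True, True, True, True, True, True, True, True, True, True, True, True]
25.31803286110653 [-0.113514    0.98206211 -0.138422  ] 3.9333
[-0.1  2.6  1.7] [-0.   4.1  1.5] [0.3 3.7 2. ] [0.  4.7 0.9] [-0.4  6.7  1.6] [-0.3  7.3  2.5] [-0.   7.6  2.2] [1.1 6.3 2.3] [1.5 6.3 2.5] [2.3 7.3 2.8] 25.335164737547654 7.6 [0.42802121 1.08518512 1.52572485]
```

View pics/l2t.png

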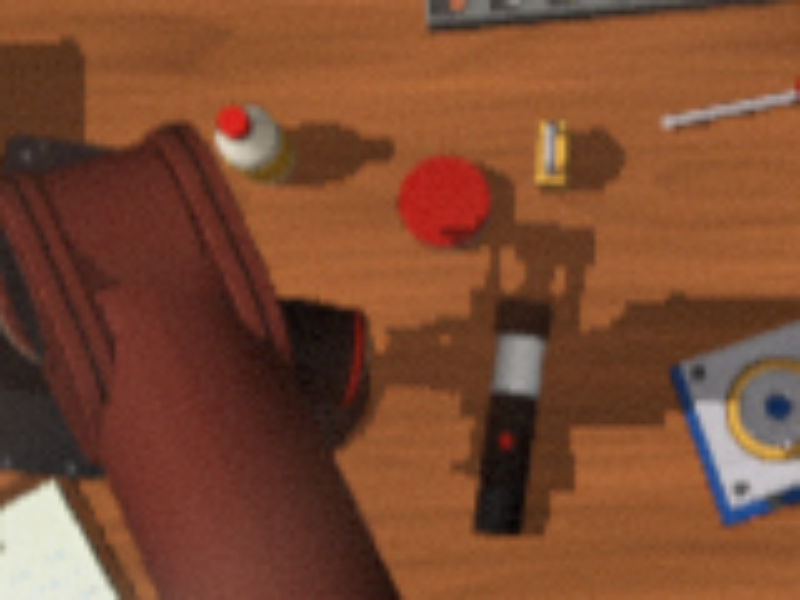

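```bash
python3 - <<'E'
from h import *
y1,t1=-1.676,.387
gripper_to(60)
p,q=tool(y1,t1,110);move_linear(p,q,v=150)
move_joints([-1.332,0.333,0.04,1.465,-0.013,1.343,-0.059])
print(get_clock())
a=capture("side");b=capture("top");np.save("side2.npy",cloud(a));np.save("top2.npy",cloud(b))
b1=cv2.resize(b["img"][150:240,125:225],(500,450));s=cv2.resize(a["img"][90:200,190:300],(300,300))
cv2.imwrite("top2.png",b["img"]);cv2.imwrite("side2.png",a["img"])
o=np.zeros((450,800,3),np.uint8);o[:,:500]=b1;o[:300,500:]=s;cv2.imwrite("pics/l3.png",o)
d=MOUTH-PIV;bm=d/np.linalg.norm(d);H=head(y1,t1);l=H[:,1];u=H[:,2]
for nm in("top2","side2"):
    R=np.load(nm+".npy").reshape(-1,3)-PIV
    R=R[np.linalg.norm(R,axis=1)<165]
    t,n,z=R@bm,R@l,R@u
    for c in range(-150,100,15):
        k=(t>=c)&(t<c+15)&(abs(n)<36)&(abs(z)<36)
        if k.sum()>3:print(nm,c,k.sum(),np.percentile(n[k],[2,50,98]).round(1),np.percentile(z[k],[5,50,95]).round(1))
E
```

```text
11.0417
top2 -135 38 [-13.4  -2.6   9.9] [-4.4 11.  16.2]
top2 -120 47 [-12.9  -0.9  11.5] [ 5.1 11.5 17.3]
top2 -105 47 [-13.4  -2.5  10.9] [ 2.   9.9 16.9]
top2 -90 42 [-12.4  -1.1  11.8] [ 1.8 10.3 15.7]
top2 -75 45 [-12.6  -1.5  11.7] [ 2.  10.5 15.6]
top2 -60 47 [-13.8  -2.2  14. ] [ 4.7 11.3 18.9]
top2 -45 67 [-18.8  -1.7  19. ] [ 3.9 15.  23.5]
top2 -30 60 [-17.5  -1.3  17. ] [ 6.4 16.5 23.8]
top2 -15 94 [-33.3  -0.2  34.6] [ 0.9 12.5 20.1]
top2 0 90 [-34.4  -0.5  34.5] [-29.5  12.1  21. ]
top2 15 68 [-30.3  -2.9  32. ] [-32.2  14.   20.3]
top2 30 71 [-20.4  -1.3  18.2] [ 4.6 16.3 24. ]
top2 45 89 [-26.5  -0.5  26.5] [ 5.6 21.2 28.4]
top2 60 94 [-28.8  -2.7  27.9] [ 9.  25.6 33.3]
top2 75 76 [-30.3  -2.2  29. ] [ 8.5 25.2 31.5]
side2 -135 14 [-10.6   0.8  12.5] [ 6.5 11.  14.4]
side2 -120 21 [-12.2   1.6  12. ] [ 4.3 11.3 16.1]
side2 -105 24 [-12.8  -1.9  11.5] [ 4.4 11.5 14.8]
side2 -90 26 [-13.2   0.5  12.2] [ 0.8 11.4 13.9]
side2 -75 23 [-10.4   0.1  13.3] [ 4.3 11.1 14.8]
side2 -60 11 [-16.4  -0.5  14.4] [ 5.2 11.8 16.1]
side2 -45 31 [-18.2  -1.1  18.4] [ 4.  17.2 19.9]
side2 -30 37 [-18.5   1.2  17.8] [ 7.2 17.  22. ]
side2 -15 50 [-32.3  -2.2  29.9] [ 2.2 13.7 20.2]
side2 0 90 [-35.6   1.9  35.5] [-22.7   4.3  19.7]
side2 15 54 [-31.5   1.2  34.9] [-31.8  14.9  19.9]
side2 30 22 [-15.9  -2.6  13.3] [10.9 17.3 20.9]
side2 45 20 [-17.4   1.6  19.3] [14.7 22.3 28.6]
side2 60 61 [-27.6   1.   28.9] [11.5 26.3 31.2]
side2 75 261 [-27.5   1.9  30.5] [-23.3   6.8  29. ]
side2 90 4 [-16.2  -4.9  -1. ] [-9.3 10.1 22.3]
```

View pics/l3.png

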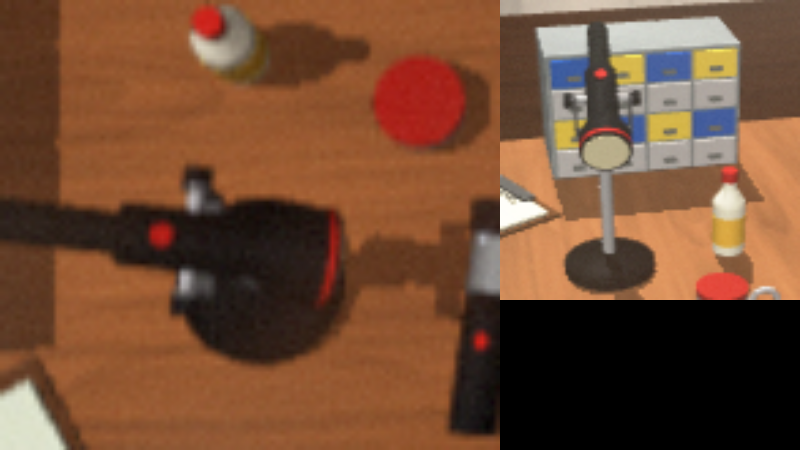

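Head axis is on the line pivot→rose to within about 0.5°: the tail and bell offsets are constant in both views. Now wrist views over the rose and the brass knob.

```bash
cat >> h.py <<'E'
def down(a):
    x=np.array([np.cos(a),np.sin(a),0]);y=np.array([0,0,-1.])
    return np.roll(Ro.from_matrix(np.c_[x,y,np.cross(x,y)]).as_quat(),1)
E
python3 - <<'E'
from h import *
for a in(.1545,.1545+np.pi):
    print(a,[np.round(s,2).tolist() if (s:=solve_ik(p,down(a))) is not None else None for p in([500,-220,61],[501,-36,103],[501,-36,250])])
a=min((.1545,.1545+np.pi),key=lambda a:9 if (s:=solve_ik([501,-36,250],down(a))) is None else abs(s[6]))
gripper_to(70)
move_to([501,-36,260],down(a));c1=capture("wrist")
move_to([500,-220,240],down(a));c2=capture("wrist")
print(a,get_clock(),get_ee_pos(),get_ft_force())
for c,n in((c1,"w1"),(c2,"w2")):
    W=cloud(c);np.save(n+".npy",W);cv2.imwrite(n+".png",c["img"])
    np.savez(n+".npz",K=c["K"],V=c["view"])
    R=W.reshape(-1,3);R=R[~np.isnan(R[:,0])]
    z0=(101,112) if n=="w1" else (88,100)
    xy=(501,-36) if n=="w1" else (500,-220)
    k=(R[:,2]>z0[0])&(R[:,2]<z0[1])&(np.hypot(R[:,0]-xy[0],R[:,1]-xy[1])<38)
    P=R[k]
    print(n,len(P),cv2.minEnclosingCircle(P[:,:2].astype(np.float32)) if len(P) else 0,P.mean(0),P[:,:2].min(0),P[:,:2].max(0))
cv2.imwrite("pics/w.png",cv2.resize(np.hstack([c1["img"],c2["img"]]),(800,300)))
E
```

```text
0.1545 [[-0.36, 0.35, 0.82, 1.93, -0.31, 0.99, 0.76], [-0.8, 0.17, 0.86, 2.0, -0.15, 1.04, 0.29], [-0.84, -0.02, 0.82, 1.81, 0.01, 1.35, 0.14]]
3.296092653589793 [[-0.62, 0.56, 1.22, 1.94, -0.6, 1.08, -2.13], [-1.15, 0.38, 1.35, 2.01, -0.42, 1.09, -2.6], None]
0.1545 15.05 [ 500.5995816  -218.43557679  239.85290248] [ 0.22685755  0.17604164 -0.67068512]
w1 1666 ((503.1325378417969, -36.976470947265625), 25.395198822021484) [502.90600475 -36.05548102 107.20373782] [477.77741893 -61.5487255 ] [528.130091   -12.00782524]
w2 1460 ((501.8453369140625, -222.0436248779297), 22.074655532836914) [ 501.52490283 -220.71915017   93.43465486] [ 480.03822845 -243.51828314] [ 523.12728425 -200.31804961]
```

View pics/w.png

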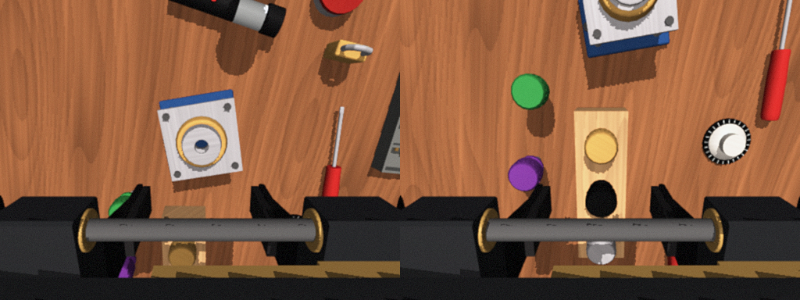

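Wrist view gives rose (503.0,-36.8) and knob (501.6,-221.9). The top view gave (501.4,-36.1) and (499.9,-220.1), so the vector between them agrees to about 1 mm. Pick and lift.

```bash
python3 - <<'E'
from h import *
q=down(.1545)
move_to([500.8,-221,150],q);move_linear([500.8,-221,61],q,v=80);wait(.3)
print(get_ee_pos(),get_ft_force())
gripper_to(30);wait(.2)
e=get_ee_pos();print(get_width(),e,get_ft_force());np.save("grasp.npy",e)
move_linear([500.8,-221,120],q,v=60);print(get_ft_force(),get_width())
move_linear([500.8,-221,195],q,v=150)
move_linear([502.2,-36.4,195],q,v=150);wait(.4)
print(get_ee_pos(),get_ft_force(),get_wrist_torque(),get_width(),get_clock())
c=capture("wrist");s=capture("side")
W=cloud(c);R=W.reshape(-1,3);k=(abs(R[:,2]-(195-11+44))<8)&(np.hypot(R[:,0]-502,R[:,1]+36)<30)
P=R[k];print(len(P),P.mean(0) if len(P) else 0,P.min(0),P.max(0))
cv2.imwrite("pics/h.png",np.hstack([cv2.resize(c["img"],(400,300)),cv2.resize(s["img"][130:280,150:350],(400,300))]))
E
```

```text
[ 500.96146063 -220.93692563   61.19492123] [ 0.31572986 -0.28779103 -0.25298168]
43.448886324735035 [ 500.87159267 -220.96887234   61.01740063] [ 0.8551195  -0.29381084 -0.55487038]
[-0.15345901 -0.7183201  -3.21985656] 43.29191283766547
[502.19945279 -36.58728578 194.99438169] [ 0.54813533 -0.4210893  -3.36544814] [-0.07445721  0.01665168 -0.03325519] 42.94667839206425 21.4167
4416 [501.36095567 -29.7512285  226.97857044] [472.61869394 -58.78503731 220.0029824 ] [528.35437354 -14.94592594 235.97433647]
```

View pics/h.png

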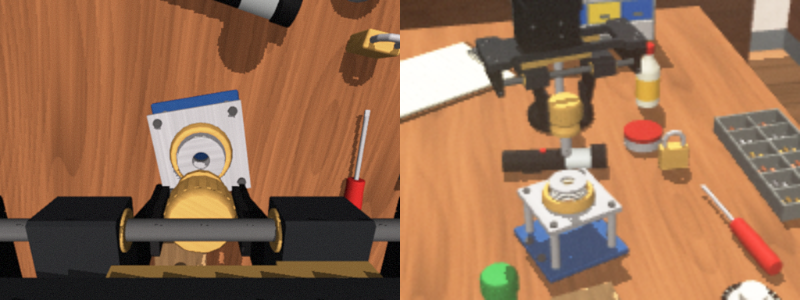

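The knob is upright in the grip over the rose. Descend under force watch.

```bash
python3 - <<'E'
from h import *
q=down(.1545);X,Y=502.2,-36.4
f0=get_ft_force();print(f0)
move_linear([X,Y,160],q,v=60)
z=160
while z>118:
    z-=3;move_linear([X,Y,z],q,v=25);f=get_ft_force()-f0
    if max(abs(f[0]),abs(f[1]))>6 or f[2]>5:
        print("contact",z,f);
        if z>123: break
print(z,get_ee_pos(),get_ft_force()-f0,get_clock(),get_width())
E
```

```text
[ 0.61111874  0.46767418 -2.69588547]
118 [502.29106203 -36.44361566 118.00096968] [-0.65638966 -0.6566833   0.20029473] 25.9833 42.88309526326651
```

Spindle went through without contact and the seat is now at the collar. Pressing.

```bash
python3 - <<'E'
from h import *
q=down(.1545);X,Y=502.2,-36.4
z=118
while z>98:
    z-=1;move_linear([X,Y,z],q,v=12);wait(.05);f=get_ft_force()-[.5,.2,-3.0]
    e=get_ee_pos();print(z,e.round(1),f.round(1),round(get_width(),2))
    if f[2]>21 or abs(f[:2]).max()>10: break
wait(.3);print(get_ee_pos(),get_ft_force(),get_wrist_torque(),get_clock())
s=capture("side");cv2.imwrite("pics/p.png",cv2.resize(s["img"][180:260,190:290],(750,600),interpolation=cv2.INTER_CUBIC))
E
```

```text
117 [502.3 -36.4 117.2] [-2.  -0.5  7.2] 43.17
116 [502.3 -36.4 116.1] [-2.3 -0.6  8.1] 43.12
115 [502.3 -36.4 115.1] [-2.5 -0.6  7. ] 43.0
114 [502.3 -36.4 114.1] [-2.2 -0.4  7.8] 43.38
113 [502.3 -36.5 113.2] [-0.9 -0.   8.3] 43.19
112 [502.3 -36.4 112.2] [-3.   0.4  9.5] 43.2
111 [502.3 -36.4 111.3] [-3.4 -1.1 10.5] 43.43
110 [502.3 -36.4 110.3] [-2.6  0.4 11.3] 43.2
109 [502.3 -36.4 109.3] [-3.3 -0.5 11.7] 43.24
108 [502.3 -36.4 108.3] [-3.1 -1.3 12.8] 43.28
107 [502.3 -36.4 107.4] [-3.4 -0.1 13.1] 43.43
106 [502.4 -36.5 106.4] [-3.3 -0.5 12.2] 43.32
105 [502.4 -36.4 105.4] [-4.  -0.9 13.4] 43.28
104 [502.4 -36.4 104.5] [-3.9 -1.3 14.1] 42.87
103 [502.4 -36.4 103.9] [-5.9  0.7 19.8] 43.28
102 [502.5 -36.5 103.7] [-12.    0.2  34.3] 42.9
[502.48152921 -36.44537967 103.69871939] [-10.60492842   0.47506068  31.10016624] [-0.05720569  2.82189341  0.02138744] 31.0833
```

View pics/p.png

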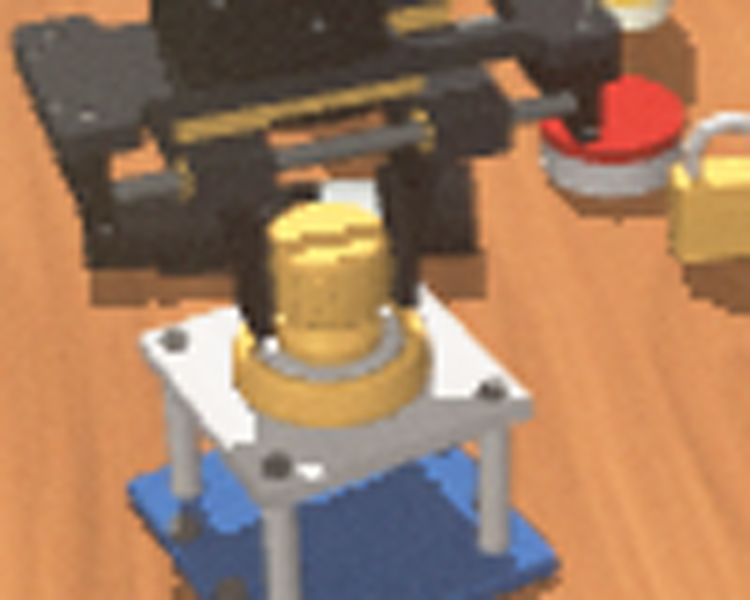

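The collar is flush with the rim and the force rises sharply at TCP z 103.7, which is the stop. I'll ease the push to a moderate hold and hand in.

```bash
python3 - <<'E'
from h import *
q=down(.1545)
move_linear([502.2,-36.4,102.6],q,v=10);wait(.4)
f=get_ft_force()-[.5,.2,-3.0];print(get_ee_pos(),f,get_width(),get_clock())
c=capture("side");R=cloud(c).reshape(-1,3)-[502.2,-36.4,0];r=np.hypot(R[:,0],R[:,1])
k=(r>20)&(r<25)&(abs(R[:,2]-97)<14)&(R[:,1]<0);print("collar z",np.median(R[k,2]),k.sum())
k=(r>31)&(r<35)&(abs(R[:,2]-93)<6)&(R[:,1]<0);print("rim z",np.median(R[k,2]),k.sum())
k=(r<12)&(abs(R[:,2]-137)<10);print("knob top z",np.median(R[k,2]),k.sum())
if 15<f[2]<32 and get_ee_pos()[2]<104.1: finish_job();print("handed in")
E
```

```text
[502.40923566 -36.42827893 103.76306566] [-8.5427634   0.49381009 24.93217249] 43.34566460378083 31.7833
collar z 93.0901568929134 48
rim z 90.98025543283654 67
knob top z 137.35167539463458 37
the job is handed in; nothing more can be done
handed in
```

The lamp is aimed at the rose, and the brass knob is pressed home in its collar with the arm still holding it down. I handed the job in at about 32 s.

- **Lamp:** I took it by the rubber tail and swung it to face the middle of the rose. From above and from the side its axis lines up with the rose to about 0.5°. That was checked before I fitted the knob, and nothing touched the lamp afterwards.
- **Knob:** The spindle went through the collar with no sideways contact. I pressed in 1 mm steps against the spring until it met the stop. The push peaked at 34 N there, so I eased it to about 25 N for the hold.
- **Last checks:**
  - The collar top measured 93.1 mm and the knob top 137.4 mm, against 93 and 137 expected when home.
  - The rim's depth reading was 91.0 mm instead of 93. I put that down to noise at the rim's edge and the camera's 2 mm accuracy, because the picture showed the collar flush.
  - A sideways force of about 8.5 N remains in the grip from the press.
- **Not checked:** I didn't re-measure the other knobs and loose things at the end. I didn't grip or push any of them.

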